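# Load a filter cartridge into the test stand and start the test

## Task

Swing the test stand's wire bail well up and back, then take the longer of the two filter cartridges from the rack and lower its axle gently, without dropping it, into the stand's two open slots until both ends rest on the slot bottoms. Swing the bail fully down over the axle again, then throw the lever on the test box fully over to its far side. Leave the shorter cartridge and the bottle where they are.

Things in the scene. Friction and masses are not known exactly. Their poses are not given: they have to be found in the camera images.
- long_filter_center (a point): CARTRIDGE TO LOAD: its centre, on the axle. Pleated cream paper cylinder, black rubber end caps, 120 mm long, 56 mm diameter (54 between the caps), fixed on a steel axle 12 mm thick, 216 mm long, sticking out 48 mm each end. Own y axis along the axle. 0.3 to 0.6 kg. Starts level in one rack berth, axle 60 mm above the table, in notches: lift it straight up 40 mm to clear.
- long_filter: The same longer cartridge as a body; same origin and axes as long_filter_center.
- short_filter_center (a point): Centre of the shorter, fatter cartridge, to be left alone: body 70 mm long, 68 mm in diameter, same axle. It lies in the other berth, parallel to the long one, 130 mm away, axle 60 mm above the table.
- rack: Low plywood rack fixed to the table, 250 mm (x) by 200 mm (y); origin under its centre. Two berths at x = -65 and +65 mm; axles lie along its y in notches in the end boards at y = -85 and +85 mm (12 mm thick, 82 mm high). Which berth holds which cartridge varies.
- stand_seat (a point): Test stand: the point midway between its two slots, 75 mm above the table, where the centre of a seated cartridge lies. y runs along the seated axle, z up, x from the bail's closed cross bar towards its hinge (roughly away from the robot). The stand is fixed to the table.
- stand: Test stand, origin on the table under stand_seat, same axes. Grey base plate 150 (x) by 230 (y) by 12 mm. Slots in two upright aluminium plates at y = -80 and +80 mm (10 mm thick, 150 mm gap between): 15 mm wide, open upward, flat bottom 69 mm above the table, straight to 95 mm, then a 45 degree flared mouth, about 43 mm wide at its top 113 mm above the table.
- bail (a joint): Angle of the stand's wire bail (U of 10 mm round wire), rad: 0 down, 2.2 fully up and back. Stiff hinge (0.16 N m), stays where left. Axis along the stand's y, through x = +55, z = +14 mm from stand_seat; opening lifts the bar and carries it over to +x. Side wires at y = -94 and +94 mm; down, they pass 3 mm over a seated axle and block empty slots. Starts at 0 to 0.25.
- bail_bar (a point): Middle of the bail's round cross bar (10 mm thick, 188 mm long, along the stand's y), the handle to take it by; the bar can turn between the fingers. With the bail down it is at x = -85, z = +32 mm from stand_seat (107 mm above the table), 141 mm from the hinge axis.
- start (a joint): Angle of the start lever on the test box, rad: 0 leaning towards the robot (off), 1.0 leaning away from it (on). Starts at 0 to 0.15. It stays where it is left; about 0.8 N at the tip moves it.
- start_tip (a point): Centre of the 26 mm black ball at the end of the steel start lever. It turns about an axis along the test box's y, 72 mm above the table over the box's origin, 80 mm from the ball's centre; at 0 the ball is at x = -38 mm, 142 mm above the table, at 1.0 at x = +38 mm, same height.
- test_box: White test box, 130 (x) by 90 (y) mm, 50 mm high, with a lever housing up to 85 mm; fixed; origin under its centre on the table. Its x axis is the direction in which the lever is thrown (away from the robot).
- bottle: White plastic bottle, 60 mm in diameter, 150 mm tall, origin at the centre of its underside. To be left alone.
Things that resemble listed ones, but are neither listed nor needed, are in the scene too. Of the things like the test_box, leave any that is pink; of the rest the larger one is meant.

How it is judged (in metres and radians):
On the way, in this order (a step that is already met when the one before it is completed fails the run):
1. the bail is swung up and back (over 1.4 rad) (value of joint bail above 1.4 rad), for 0.2 s.
2. the longer cartridge is lifted clear of the rack (axle over 100 mm above the table) (height (world z) of long_filter_center above 0.1 m), for 0.2 s.
3. the longer cartridge's axle lies on the bottom of both slots (z of long_filter_center in the frame of stand_seat between -0.004 and 0.0025 m and horizontal distance between long_filter_center and stand_seat below 0.022 m and angle between the y axis of long_filter_center and the y axis of stand_seat, either way round below 0.035 rad), for 0.3 s.
4. the bail is swung fully down over the axle (value of joint bail below 0.12 rad), for 0.2 s.
5. the lever is thrown over (value of joint start above 0.85 rad), for 0.2 s.
At the end, for the whole second after the job is handed in: The longer cartridge rests in the stand with its axle on both slot bottoms (height within 2.5 mm of seated, level and in line within 0.035 rad, centre within 22 mm), still and released; the bail is down (under 0.12 rad) and the lever is over (over 0.85 rad) (all of step 3 and linear speed of long_filter below 0.02 m/s and value of joint bail below 0.12 rad and value of joint start above 0.85 rad); the robot touches nothing.
It fails at once if the longer cartridge is dropped or slammed into the slots (faster than 0.5 m/s at the stand) (horizontal distance between long_filter_center and stand_seat below 0.03 m and height (world z) of long_filter_center below 0.11 m and linear speed of long_filter above 0.5 m/s).
It fails at once if the shorter cartridge is moved more than 25 mm (distance of short_filter_center from where it was at the start of the episode above 0.025 m).
It fails at once if the bottle is moved more than 40 mm (distance of bottle from where it was at the start of the episode above 0.04 m).
It also fails if it takes over 72 s, if anything falls off the work surface, if the arm or the gripper's body presses on something with over 40 N, if the wrist force passes 120 N, or if a joint passes its speed limit or range.

## Robot

A 6-joint arm with a two-finger parallel gripper is mounted at the origin on the work surface. World frame = base frame: x ahead of the robot, y to its left, z up, the work surface at z = 0. Lengths are in mm, angles in rad, forces in N, time in s.
With the tool pointing down it reaches from about 275 to 1000 mm from the base axis. Payload 8.4 kg.
Tool frame: the origin (TCP) lies midway between the tips of the shut fingers; the grasp point (between the pads) lies 19 mm behind it; z points along the fingers, y is the line along which they close (so a half turn about z gives the same grasp; the last joint's range is limited). The gripper opens to 85 mm and grips with 20 to 120 N. Pads are 22 mm wide; open, the fingers measure 114 mm over their backs; the gripper's body (76 mm by 85 mm) begins 54 mm behind the grasp point. The pads swing forward as they close: fully open they stand 13 mm farther back than shut.
Start: joints at [-1.255, 0.353, 1.633, -0, 1.155, -0.002], TCP at [195.297, -593.706, 231.281] pointing down, gripper open.
Joint ranges: [-2.63, 2.63], [-0.92, 2.1], [0.06, 2.66], [-1.3, 4.44], [0, 2.69], [-3.02, 3.02]. Speed limits (rad/s): [2.22, 2.22, 2.79, 3.14, 3.14, 3.14].

## Interface

Orientations are given as [roll, pitch, yaw] about the fixed x, y, z axes, in that order (R = Rz(yaw) Ry(pitch) Rx(roll)).
In Python, from rig import r gives the robot as it stands.
- The arm moves only by the tool servo_tool, never from a script. Its argument "deltas" is a list of rows, each an object of numbers: "x", "y", "z": the shift along the world's x, y, z in mm; "rx", "ry", "rz": the turn, a rotation vector about the world's x, y, z in rad; "gripper": the gripper's target within -1 to 1 (fully open at 1, half-way at 0, shut at -1). A call has 1 to 10 rows; each row is the pose to reach, as a shift and turn from the pose commanded when the call began; what a row does not reach only later rows make up. A row lasts 1/10 s, in which the tool goes at most 50 mm and 8.59 degrees, less where a joint would pass 70% of its speed; a pose out of reach is approached as far as the arm can. A call with a gripper value outside its range is refused whole. The fingers move at their own pace and stop on an object; "newtons" is the grip in N (left out, the last holds). Time passes only in rows, so rows that repeat a pose let the fingers close. It gives the time, the measured TCP pose, the force, the opening and the grip force at its end, in the units of the state.
- r.sense(): the state, without advancing time (a new reading comes with each control period).
- r.grab_frame(name): name is "scene" or "top" or "wrist"; returns the picture (480x640x3 uint8, blue, green, red); there is no depth.
- r.camera_params(name): a dict with "mtx" (3x3 intrinsics, pixels), "eye" and "orientation" of the camera in the world. Camera axes: x right, y down, z forward; pixel columns grow to the right and rows downward; lengths in mm; the calibration is good to about 2 mm. A picture is of the moment at which its call begins: read the wrist's pose just before it. camera_params takes no time and is no camera call; for the wrist camera it gives the pose at the moment of the call.
- r.sign_off(): hands the job in; it is judged then, once.
Trained networks look in the newest picture that a camera, given by its name, has taken for a name from the list of things; names that differ only in an ending like _2 or _b are one class to them, and where a whole thing is asked for, a point or a joint stands for the part that bears it (a point fixed in the world has none). Each returns a list of dicts, best first, with "conf" (0 to 1); they miss things now and then, are a little off and sometimes report something else, mostly with a low value. They report only what shows in the picture. A call takes as long as a camera call. They do not tell look-alikes from the thing itself.
- r.recognise(name, camera): "box" ([left, top, width, height] in pixels, round what is visible of it).
The state is a dict: "clock": time; "qpos": joint angles; "qvel": joint speeds; "joint_efforts": joint torques, N m; "eef_pos": TCP position; "tcp_rot": TCP orientation; "contact_force": force on the tool from outside, world axes, zero at the start; "wrist_torque": the same for the moment, N m; "opening": opening from 0.0 (shut) to 1.0 (fully open); "grasp_force": force on a finger pad.
Only numpy, scipy, OpenCV 4.12 (cv2) and the standard library are available. Lean on these libraries where they do the work, as an engineer would, in place of code of your own. Each camera call takes 0.05 s, during which the arm holds its last target. There are 200 camera calls.

## Working session

There is one attempt and no reset: what is moved stays moved. The work goes in short steps, Python scripts to look and compute and a tool call to move; the robot and the scene stay as the last step left them, time stands still between calls to the robot, and variables do not carry over. Pictures are saved under pics/ and viewed, at most 10 in all, crops included, and the job is handed in when it is done.

Besides the shell and the picture viewer there is one more tool, called by a JSON object that holds its "method" and its "body". servo_tool: Moves the arm, as the interface text tells. Its arguments: {"type":"object","properties":{"deltas":{"type":"array","items":{"type":"object","properties":{"x":{"type":"number"},"y":{"type":"number"},"z":{"type":"number"},"rx":{"type":"number"},"ry":{"type":"number"},"rz":{"type":"number"},"gripper":{"type":"number"}}}},"newtons":{"type":"number"}},"required":["deltas"]}

```bash
mkdir -p pics
python3 - <<'E'
from rig import r
import cv2
for c in("scene","top"):
    im=r.grab_frame(c); cv2.imwrite(f"pics/{c}0.png",im)
    p=r.camera_params(c); print(c,p)
    for n in("long_filter","short_filter_center","rack","stand","bail_bar","start_tip","test_box","bottle"):
        print(n,[(d["box"],round(d["conf"],2)) for d in r.recognise(n,c)][:4])
print(r.sense())
E
```

```text
scene {'mtx': array([[557.22284545,   0.        , 320.7483928 ],
       [  0.        , 557.22284545, 228.48698628],
       [  0.        ,   0.        ,   1.        ]]), 'eye': array([1058.8281683 , -304.44157514, 1096.45080057]), 'orientation': array([-2.59560202,  0.00886728,  0.98627739])}
long_filter [([144.7, 235.8, 92.2, 58.9], 0.57), ([350.5, 127.2, 104.9, 90.4], 0.17)]
short_filter_center [([178.2, 279.8, 93.6, 58.6], 0.77)]
rack [([142.6, 225.8, 140.6, 144.5], 0.95)]
stand [([346.6, 122.4, 112.8, 131.8], 0.77), ([337.3, 315.8, 31.7, 45.9], 0.75), ([350.8, 122.3, 101.2, 98.2], 0.48)]
bail_bar [([355.3, 125.4, 97.4, 97.1], 0.92)]
start_tip [([253.5, 156.1, 11.8, 21.9], 0.54), ([289.6, 202.9, 17.2, 31.9], 0.51)]
test_box [([291.4, 100.1, 63.0, 73.8], 0.87), ([247.1, 154.7, 49.0, 62.9], 0.85), ([271.8, 206.8, 71.0, 80.0], 0.75)]
bottle [([337.2, 314.8, 34.6, 43.7], 0.61)]
top {'mtx': array([[600.38846678,   0.        , 325.63264694],
       [  0.        , 600.38846678, 239.89721415],
       [  0.        ,   0.        ,   1.        ]]), 'eye': array([ 368.92402973,   19.07696045, 
[... 620 characters left out ...]
pos': array([-1.25539364e+00,  3.52949492e-01,  1.63341479e+00, -4.13558032e-05,
        1.15525017e+00, -2.41105739e-03]), 'qvel': array([ 1.04959538e-03,  1.25770950e-03,  5.75195737e-05, -1.29431910e-03,
       -2.01449195e-03,  1.74707809e-03]), 'joint_efforts': array([ 1.54747133e-03, -6.05150843e+01, -3.42447174e+01, -1.71058300e-04,
        7.85020129e-04, -1.50231409e-05]), 'eef_pos': array([ 195.28132752, -593.68720604,  231.30619764]), 'tcp_rot': array([-3.14157077e+00,  3.77832396e-05,  3.17830440e-01]), 'contact_force': array([-0.37596575, -0.69534791,  0.51151522]), 'wrist_torque': array([ 0.01749326, -0.03013009,  0.02238547]), 'grasp_force': 0.0, 'opening': 0.9956349918017252}
```

Run:
```python
import cv2
im=cv2.imread("pics/top0.png")
cv2.imwrite("pics/top_crop.png",cv2.resize(im[90:450,100:530],None,fx=1.85,fy=1.65,interpolation=cv2.INTER_CUBIC)[:600,:800])
s=cv2.imread("pics/scene0.png")
cv2.imwrite("pics/scene_crop.png",cv2.resize(s[90:370,130:470],None,fx=2.1,fy=2.1,interpolation=cv2.INTER_CUBIC))
```

```text
(no output)
```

View pics/top_crop.png

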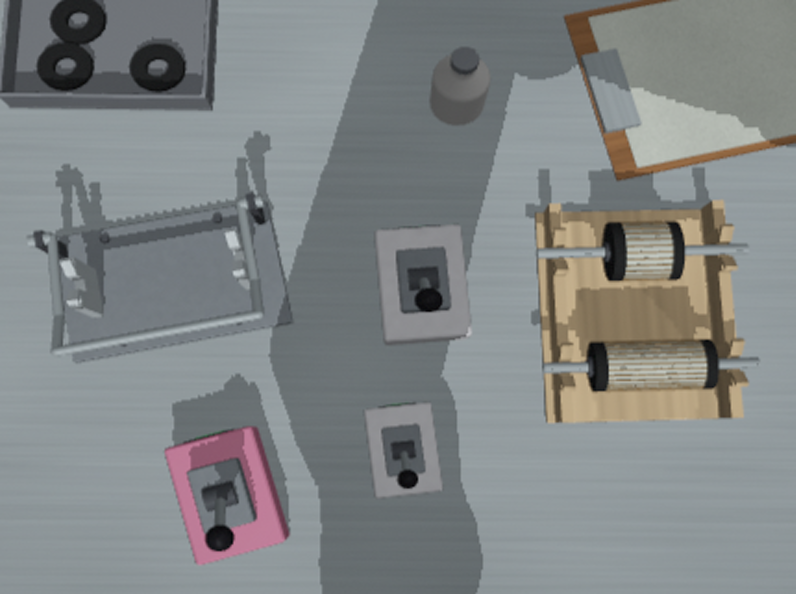

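View pics/scene_crop.png

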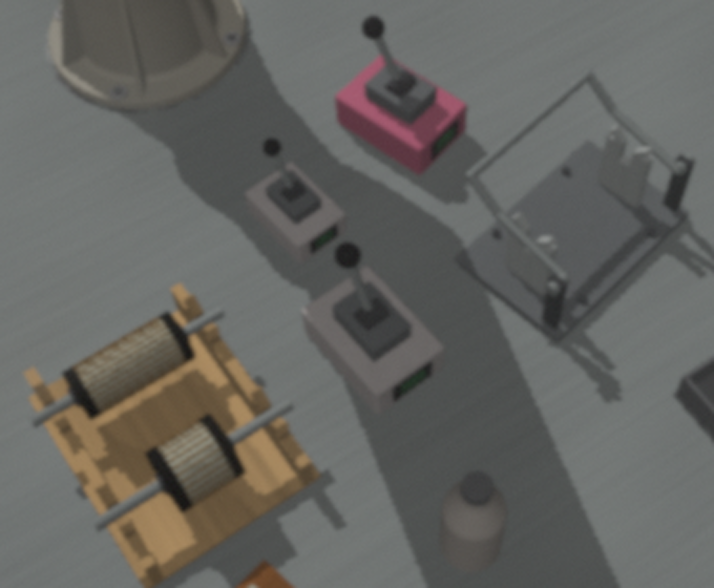

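The top crop shows three lever boxes: pink at (228,495), small white at (403,450) and larger white at (423,283), which is the one I want. It also shows two cartridges. The long one is in the lower berth at (652,365), the short one at (645,250), and the stand is at (165,275). The scene crop agrees.

```bash
cat > h.py <<'E'
from rig import r
import numpy as np, cv2
from scipy.spatial.transform import Rotation as R
def ray(c,px,p=None):
    p=p or r.camera_params(c)
    d=R.from_euler("xyz",p["orientation"]).as_matrix()@np.linalg.solve(p["mtx"],[px[0],px[1],1.])
    return p["eye"],d
def atz(c,px,z,p=None):
    e,d=ray(c,px,p); return e+d*(z-e[2])/d[2]
def tri(obs):
    A=np.zeros((3,3));b=np.zeros(3)
    for e,d in obs:
        d=d/np.linalg.norm(d);M=np.eye(3)-np.outer(d,d);A+=M;b+=M@e
    x=np.linalg.solve(A,b)
    return x,[np.linalg.norm(np.cross(x-e,d/np.linalg.norm(d))) for e,d in obs]
def proj(c,X,p=None):
    p=p or r.camera_params(c)
    v=p["mtx"]@(R.from_euler("xyz",p["orientation"]).as_matrix().T@(np.asarray(X,float)-p["eye"])); return v[:2]/v[2]
T=lambda x,y:(x/1.85+100,y/1.65+90)
S=lambda x,y:(x/2.1+130,y/2.1+90)
E
python3 - <<'E'
from h import *
np.set_printoptions(precision=1,suppress=True)
for n,t,s in[("barL",(57,350),(590,75)),("barR",(262,314),(472,177)),("hingeL",(40,238),(683,170)),("hingeR",(258,208),(553,290)),
 ("ball",(428,299),(347,255)),("axL",(545,369),(222,315)),("axR",(758,362),(37,422)),("LcapL",(597,366),(172,340)),("saxR",(747,247),(100,525)),("saxL",(540,254),(290,405)),("botcap",(464,60),(478,487))]:
    x,e=tri([ray("top",T(*t)),ray("scene",S(*s))]); print(n,x,np.array(e))
print("ax z60",atz("top",T(545,369),60),atz("top",T(758,362),60),atz("scene",S(222,315),60),atz("scene",S(37,422),60))
for n,t in [("pL1",(68,265)),("pL2",(75,303)),("pR1",(233,238)),("pR2",(238,275))]: print(n,atz("top",T(*t),113))
for n,s in [("pL",(615,135)),("pL",(643,152)),("pR",(515,218)),("pR",(545,243))]: print(n,atz("scene",S(*s),113))
for t in[(376,230),(460,225),(470,334),(385,342)]: print("boxtop",atz("top",T(*t),50))
for t in[(46,236),(271,205),(292,322),(75,362)]: print("base",atz("top",T(*t),12))
E
```

```text
barL [454.8 328.2 138.1] [1.2 1.2]
barR [494.4 143.  137.1] [2.6 2.6]
hingeL [582.1 367.7  81.3] [1.4 1.4]
hingeR [621.6 157.7  76. ] [2.2 2.2]
ball [509.3 -13.3 145.1] [0. 0.]
axL [ 444.6 -132.6   50.5] [1.6 1.6]
axR [ 453.9 -343.9   58.8] [3.1 3.1]
LcapL [ 446.6 -187.1   55.6] [1.7 1.7]
saxR [ 584.6 -338.6   61.7] [2.9 2.9]
saxL [ 575.1 -128.2   57. ] [2.1 2.1]
botcap [773.5 -46.6 143.2] [0.9 0.9]
ax z60 [ 443.3 -132.7   60. ] [ 452.7 -346.4   60. ] [ 450.9 -132.7   60. ] [ 456.3 -341.1   60. ]
pL1 [547.3 330.1 113. ]
pL2 [506.4 320.9 113. ]
pR1 [578.5 174.1 113. ]
pR2 [538.  167.8 113. ]
pL [520.7 315.7 113. ]
pL [555.  325.8 113. ]
pR [548.1 163.1 113. ]
pR [589.6 170.  113. ]
boxtop [601.9  37.4  50. ]
boxtop [608.7 -48.9  50. ]
boxtop [482.8 -58.8  50. ]
boxtop [473.1  26.7  50. ]
base [598.9 385.2  12. ]
base [639.1 150.1  12. ]
base [499.2 124.   12. ]
base [451.  345.5  12. ]
```

{"method": "servo_tool", "body": {"deltas": [{"x": 150, "y": 400, "z": 20, "rz": 1.0, "gripper": 0.2}, {"x": 150, "y": 400, "z": 20, "rz": 1.0}, {"x": 150, "y": 400, "z": 20, "rz": 1.0}, {"x": 150, "y": 400, "z": 20, "rz": 1.0}, {"x": 150, "y": 400, "z": 20, "rz": 1.0}, {"x": 150, "y": 400, "z": 20, "rz": 1.0}, {"x": 150, "y": 400, "z": 20, "rz": 1.0}, {"x": 150, "y": 400, "z": 20, "rz": 1.0}, {"x": 200, "y": 500, "z": 20, "rz": 1.2}, {"x": 230, "y": 550, "z": 20, "rz": 1.3}]}}

```text
invalid input
```

{"method": "servo_tool", "body": {"deltas": [{"x": 150, "y": 400, "z": 20, "rx": 0, "ry": 0, "rz": 1.0, "gripper": 0.2}, {"x": 150, "y": 400, "z": 20, "rx": 0, "ry": 0, "rz": 1.0, "gripper": 0.2}, {"x": 150, "y": 400, "z": 20, "rx": 0, "ry": 0, "rz": 1.0, "gripper": 0.2}, {"x": 150, "y": 400, "z": 20, "rx": 0, "ry": 0, "rz": 1.0, "gripper": 0.2}, {"x": 150, "y": 400, "z": 20, "rx": 0, "ry": 0, "rz": 1.0, "gripper": 0.2}, {"x": 150, "y": 400, "z": 20, "rx": 0, "ry": 0, "rz": 1.0, "gripper": 0.2}, {"x": 150, "y": 400, "z": 20, "rx": 0, "ry": 0, "rz": 1.0, "gripper": 0.2}, {"x": 150, "y": 400, "z": 20, "rx": 0, "ry": 0, "rz": 1.0, "gripper": 0.2}, {"x": 150, "y": 450, "z": 20, "rx": 0, "ry": 0, "rz": 1.0, "gripper": 0.2}, {"x": 180, "y": 500, "z": 20, "rx": 0, "ry": 0, "rz": 1.1, "gripper": 0.2}]}}

```text
clock: 1.9
eef_pos: [361.2, -122.2, 251.4]
tcp_rot: [3.141, 0.0, 1.418]
contact_force: [2.1, -0.5, -0.1]
opening: 0.603
grasp_force: 0.0
```

{"method": "servo_tool", "body": {"deltas": [{"x": 15, "y": 50, "z": 0, "rx": 0, "ry": 0, "rz": 0.05, "gripper": 0.2}, {"x": 30, "y": 100, "z": 0, "rx": 0, "ry": 0, "rz": 0.1, "gripper": 0.2}, {"x": 45, "y": 150, "z": 0, "rx": 0, "ry": 0, "rz": 0.15, "gripper": 0.2}, {"x": 60, "y": 200, "z": 0, "rx": 0, "ry": 0, "rz": 0.2, "gripper": 0.2}, {"x": 75, "y": 250, "z": 0, "rx": 0, "ry": 0, "rz": 0.25, "gripper": 0.2}, {"x": 90, "y": 300, "z": -5, "rx": 0, "ry": 0, "rz": 0.3, "gripper": 0.2}, {"x": 99, "y": 330, "z": -10, "rx": 0, "ry": 0, "rz": 0.353, "gripper": 0.2}, {"x": 99, "y": 330, "z": -10, "rx": 0, "ry": 0, "rz": 0.353, "gripper": 0.2}, {"x": 99, "y": 330, "z": -10, "rx": 0, "ry": 0, "rz": 0.353, "gripper": 0.2}]}}

```text
clock: 2.8
eef_pos: [460.6, 206.5, 240.6]
tcp_rot: [-3.14, 0.0, 1.773]
contact_force: [-1.2, -0.1, 0.0]
opening: 0.599
grasp_force: 0.0
```

Run:
```python
from h import *
np.set_printoptions(precision=1,suppress=True)
p=r.camera_params("wrist"); s=r.sense(); im=r.grab_frame("wrist"); cv2.imwrite("pics/w1.png",im)
import pickle; pickle.dump(p,open("w1.pkl","wb"))
print(s["eef_pos"],s["tcp_rot"],p)
seat=np.array([549,249,75]); c,q=np.cos(.2),np.sin(.2)
for l in[(-77.4,94,62),(-77.4,-94,62),(0,80,38),(0,-80,38),(55,94,14),(55,-94,14)]:
    print(l,proj("wrist",seat+[c*l[0]-q*l[1],q*l[0]+c*l[1],l[2]],p))
```

```text
[460.6 206.5 240.6] [-3.1  0.   1.8] {'mtx': array([[399.4,   0. , 318.5],
       [  0. , 399.4, 247.1],
       [  0. ,   0. ,   1. ]]), 'eye': array([446.2, 280.9, 383.1]), 'orientation': array([2.8, 0. , 0.2])}
(-77.4, 94, 62) [349.2  44.7]
(-77.4, -94, 62) [342.5 343. ]
(0, 80, 38) [469.6  77. ]
(0, -80, 38) [445.1 309.6]
(55, 94, 14) [540.8  58.7]
(55, -94, 14) [502.3 312.3]
```

View pics/w1.png

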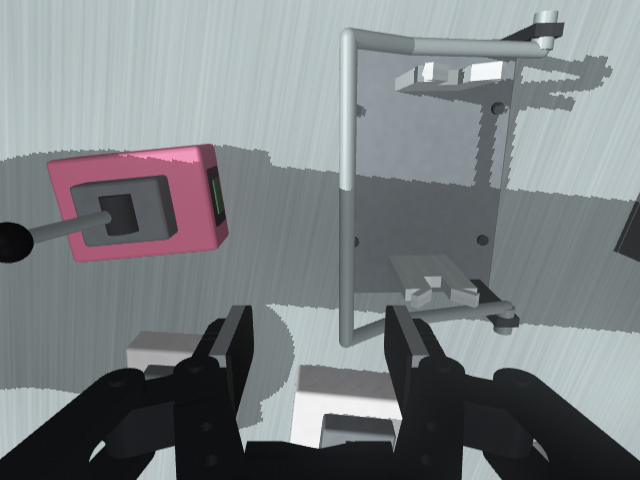

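Run:
```python
from h import *
import pickle
np.set_printoptions(precision=1,suppress=True)
p=pickle.load(open("w1.pkl","rb"))
im=cv2.imread("pics/w1.png")
a=cv2.resize(im[40:110,380:530],None,fx=5,fy=4,interpolation=cv2.INTER_CUBIC);b=cv2.resize(im[245:315,380:530],None,fx=5,fy=4,interpolation=cv2.INTER_CUBIC)
cv2.imwrite("pics/w1c.png",np.vstack([a,b]))
for z in(137,):
  A=atz("w",(348,38),z,p);B=atz("w",(347,341),z,p);print(A,B,(A+B)/2,np.linalg.norm(A-B),np.arctan2(-(A-B)[0],(A-B)[1]))
  print(tri([ray("top",T(57,350)),ray("scene",S(590,75)),ray("w",(348,38),p)]),tri([ray("top",T(262,314)),ray("scene",S(472,177)),ray("w",(347,341),p)]))
```

```text
[453.1 328.9 137. ] [494.5 143.6 137. ] [473.8 236.3 137. ] 189.83610507012747 0.2203595152630418
(array([454. , 328.8, 137. ]), [np.float64(1.3733661853002945), np.float64(1.3976918676405263), np.float64(0.9968535311888812)]) (array([494.4, 143.2, 136.7]), [np.float64(2.700955076716928), np.float64(2.453907301411982), np.float64(0.2910859177966886)])
```

View pics/w1c.png

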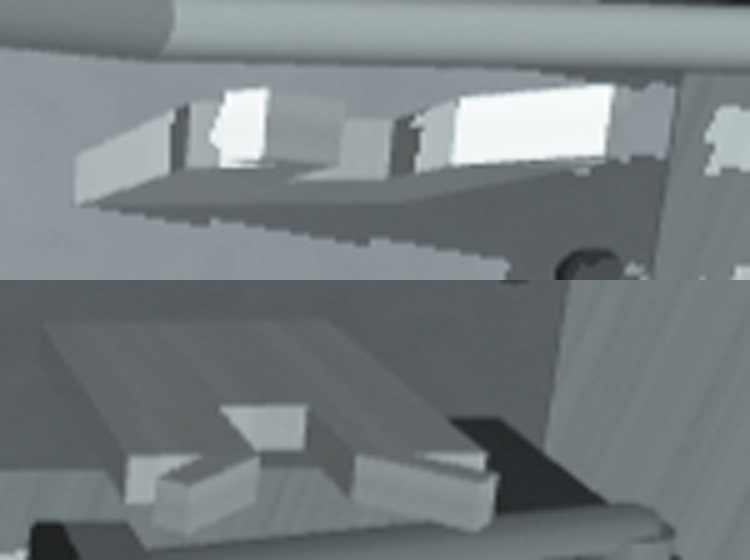

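Run:
```python
from h import *
import pickle
np.set_printoptions(precision=1,suppress=True)
p=pickle.load(open("w1.pkl","rb"))
P=atz("w",(441.2,288.7),95,p)
for y in(.19,.205,.22):
  c,q=np.cos(y),np.sin(y)
  print(y,P,P-[-q*-75,c*-75,0], "bar:",np.array([474.2,236.1])+[c*77.4,q*77.4])
  seat=np.array([*(np.array([474.2,236.1])+[c*77.4,q*77.4]),75])
  for l in[(-7.5,75,20),(7.5,75,20),(-7.5,85,20),(7.5,85,20),(-21.5,75,38),(21.5,75,38),(-7.5,-75,20),(7.5,-75,20),(-21.5,-75,38),(21.5,-75,38)]:
    u=proj("w",seat+[c*l[0]-q*l[1],q*l[0]+c*l[1],l[2]],p); print(l,(u[0]-380)*5,(u[1]-40)*4 if l[1]>0 else (u[1]-245)*4+280)
```

```text
0.19 [564.6 179.9  95. ] [550.4 253.5  95. ] bar: [550.2 250.7]
(-7.5, 75, 20) 357.5589770642293 182.43926498218883
(7.5, 75, 20) 469.1393089890633 183.61693336766774
(-7.5, 85, 20) 365.87261635605074 117.68261179828471
(7.5, 85, 20) 478.69090525293586 118.88621257062317
(-21.5, 75, 38) 291.82057241916056 170.74355188333158
(21.5, 75, 38) 633.5824724712265 174.35727089729744
(-7.5, -75, 20) 251.6786386331961 467.16308497256614
(7.5, -75, 20) 347.489030296278 468.03517796300594
(-21.5, -75, 38) 189.59648599208663 505.4403005227234
(21.5, -75, 38) 480.2440360311431 508.06600662053734
0.205 [564.6 179.9  95. ] [549.3 253.3  95. ] bar: [550.  251.9]
(-7.5, 75, 20) 349.97697472647303 175.68165495397153
(7.5, 75, 20) 461.88653316057014 175.4177999033484
(-7.5, 85, 20) 357.08536947032115 110.76924703711683
(7.5, 85, 20) 470.2404106707033 110.49910482905983
(-21.5, 75, 38) 283.48113189087144 164.94976816590145
(21.5, 75, 38) 626.3189961210153 164.13973791802727
(-7.5, -75, 20) 259.4632435487739 462.2345479778687
(7.5, -75, 20) 355.5144546259845 462.0443002833906
(-21.5, -75, 38) 197.65913080499075 501.30638338294875
(21.5, -75, 38) 489.07864763199655 500.7343510806322
0.22 [564.6 179.9  95. ] [548.2 253.1  95. ] bar: [549.7 253. ]
(-7.5, 75, 20) 342.24817717335526 169.0172203729383
(7.5, 75, 20) 454.4567778956599 167.304548997295
(-7.5, 85, 20) 348.1451429972242 103.96574806239039
(7.5, 85, 20) 461.60552360728104 102.21432759631608
(-21.5, 75, 38) 275.0135720278658 159.26092308210667
(21.5, 75, 38) 618.8342486713473 154.00320966100134
(-7.5, -75, 20) 267.1712763150728 457.2165152672608
(7.5, -75, 20) 363.4470711440878 455.95928103901656
(-21.5, -75, 38) 205.65827157670782 497.08179145206736
(21.5, -75, 38) 497.8016530123219 493.2972104529399
```

{"method": "servo_tool", "body": {"deltas": [{"x": 14, "y": 30, "z": -20, "rx": 0, "ry": 0, "rz": 0.013, "gripper": 0.0}, {"x": 14, "y": 30, "z": -60, "rx": 0, "ry": 0, "rz": 0.013, "gripper": 0.0}, {"x": 14, "y": 30, "z": -95, "rx": 0, "ry": 0, "rz": 0.013, "gripper": 0.0}, {"x": 14, "y": 30, "z": -121, "rx": 0, "ry": 0, "rz": 0.013, "gripper": 0.0}, {"x": 14, "y": 30, "z": -121, "rx": 0, "ry": 0, "rz": 0.013, "gripper": -1}, {"x": 14, "y": 30, "z": -121, "rx": 0, "ry": 0, "rz": 0.013, "gripper": -1}, {"x": 14, "y": 30, "z": -121, "rx": 0, "ry": 0, "rz": 0.013, "gripper": -1}, {"x": 14, "y": 30, "z": -121, "rx": 0, "ry": 0, "rz": 0.013, "gripper": -1}, {"x": 14, "y": 30, "z": -121, "rx": 0, "ry": 0, "rz": 0.013, "gripper": -1}], "newtons": 25}}

```text
clock: 3.75
eef_pos: [473.0, 234.4, 121.3]
tcp_rot: [-3.138, 0.001, 1.783]
contact_force: [-8.6, -3.2, 1.0]
opening: 0.099
grasp_force: 26.5
```

{"method": "servo_tool", "body": {"deltas": [{"x": 11.9, "y": 2.6, "z": 25.3, "rx": 0, "ry": 0, "rz": 0, "gripper": -1}, {"x": 28.6, "y": 6.3, "z": 47.8, "rx": 0, "ry": 0, "rz": 0, "gripper": -1}, {"x": 49.2, "y": 10.8, "z": 66.3, "rx": 0, "ry": 0, "rz": 0, "gripper": -1}, {"x": 73.2, "y": 16, "z": 80.4, "rx": 0, "ry": 0, "rz": 0, "gripper": -1}, {"x": 99.3, "y": 21.7, "z": 89.2, "rx": 0, "ry": 0, "rz": 0, "gripper": -1}, {"x": 126.5, "y": 27.6, "z": 92.6, "rx": 0, "ry": 0, "rz": 0, "gripper": -1}, {"x": 154, "y": 33.6, "z": 90.4, "rx": 0, "ry": 0, "rz": 0, "gripper": -1}, {"x": 180.5, "y": 39.4, "z": 82.6, "rx": 0, "ry": 0, "rz": 0, "gripper": -1}, {"x": 199, "y": 43.4, "z": 73.4, "rx": 0, "ry": 0, "rz": 0, "gripper": -1}, {"x": 199, "y": 43.4, "z": 73.4, "rx": 0, "ry": 0, "rz": 0, "gripper": -1}], "newtons": 25}}

```text
clock: 4.75
eef_pos: [677.1, 279.2, 195.4]
tcp_rot: [3.137, -0.0, 1.783]
contact_force: [3.6, 0.1, 1.1]
opening: 0.102
grasp_force: 25.1
```

{"method": "servo_tool", "body": {"deltas": [{"x": 0, "y": 0, "z": 0, "rx": 0, "ry": 0, "rz": 0, "gripper": 0.2}, {"x": 0, "y": 0, "z": 0, "rx": 0, "ry": 0, "rz": 0, "gripper": 0.2}, {"x": 0, "y": 0, "z": 0, "rx": 0, "ry": 0, "rz": 0, "gripper": 0.2}, {"x": 0, "y": 0, "z": 30, "rx": 0, "ry": 0, "rz": 0, "gripper": 0.2}, {"x": 0, "y": 0, "z": 70, "rx": 0, "ry": 0, "rz": 0, "gripper": 0.5}, {"x": -20, "y": -50, "z": 70, "rx": 0, "ry": 0, "rz": 0, "gripper": 1}, {"x": -40, "y": -100, "z": 70, "rx": 0, "ry": 0, "rz": 0, "gripper": 1}, {"x": -60, "y": -150, "z": 70, "rx": 0, "ry": 0, "rz": 0, "gripper": 1}, {"x": -80, "y": -200, "z": 70, "rx": 0, "ry": 0, "rz": -0.05, "gripper": 1}, {"x": -100, "y": -250, "z": 70, "rx": 0, "ry": 0, "rz": -0.1, "gripper": 1}], "newtons": 40}}

```text
clock: 5.75
eef_pos: [579.6, 45.6, 264.1]
tcp_rot: [3.141, 0.0, 1.682]
contact_force: [0.2, -1.2, -0.2]
opening: 0.996
grasp_force: 0.0
```

{"method": "servo_tool", "body": {"deltas": [{"x": -20, "y": -44, "z": 0, "rx": 0, "ry": 0, "rz": -0.02, "gripper": 1}, {"x": -40, "y": -88, "z": 0, "rx": 0, "ry": 0, "rz": -0.04, "gripper": 1}, {"x": -60, "y": -132, "z": 0, "rx": 0, "ry": 0, "rz": -0.066, "gripper": 1}, {"x": -80, "y": -176, "z": 0, "rx": 0, "ry": 0, "rz": -0.066, "gripper": 1}, {"x": -100, "y": -218, "z": -20, "rx": 0, "ry": 0, "rz": -0.066, "gripper": 1}, {"x": -120, "y": -258, "z": -40, "rx": 0, "ry": 0, "rz": -0.066, "gripper": 1}, {"x": -125, "y": -268, "z": -60, "rx": 0, "ry": 0, "rz": -0.066, "gripper": 1}, {"x": -125, "y": -268, "z": -60, "rx": 0, "ry": 0, "rz": -0.066, "gripper": 1}, {"x": -125, "y": -268, "z": -60, "rx": 0, "ry": 0, "rz": -0.066, "gripper": 1}]}}

```text
clock: 6.65
eef_pos: [456.1, -220.5, 204.1]
tcp_rot: [3.141, -0.0, 1.617]
contact_force: [-0.1, 0.2, 0.8]
opening: 0.997
grasp_force: 0.0
```

Run:
```python
from h import *
np.set_printoptions(precision=1,suppress=True)
p=r.camera_params("wrist"); s=r.sense(); im=r.grab_frame("wrist"); cv2.imwrite("pics/w2.png",im)
import pickle; pickle.dump(p,open("w2.pkl","wb"))
print(s["eef_pos"],s["tcp_rot"],p["eye"],[(d["box"],d["conf"]) for d in r.recognise("long_filter","wrist")])
C=np.array([449.5,-238.5,60]); d=np.array([-.045,.999,0])
for k in(-108,-60,60,108): print(k,proj("w",C+k*d,p))
for c in("top","scene"): print([(d["box"],d["conf"]) for d in r.recognise("bail_bar",c)] if r.grab_frame(c) is not None else 0)
print(proj("top",[677,280,212]),proj("scene",[677,280,212]))
```

```text
[ 456.1 -220.5  204.1] [ 3.1 -0.   1.6] [ 453.1 -144.8  346.7] [([267.8, 102.6, 81.6, 279.4], 0.96)]
-108 [308.4 377. ]
-60 [308.  325.3]
60 [307.  173.6]
108 [306.5 101.8]
[]
[([397.7, 155.7, 97.5, 65.8], 0.67)]
[155.3 163.2] [466.7 182.4]
```

View pics/w2.png

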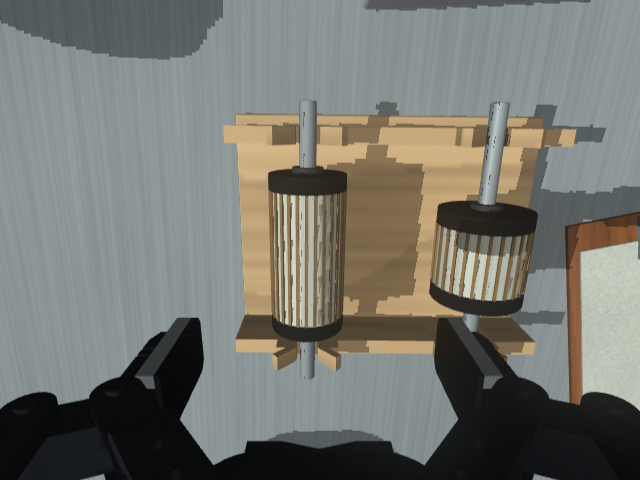

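{"method": "servo_tool", "body": {"deltas": [{"x": -6.5, "y": -18, "z": -20, "rx": 0, "ry": 0, "rz": 0.002, "gripper": 1}, {"x": -6.5, "y": -18, "z": -60, "rx": 0, "ry": 0, "rz": 0.002, "gripper": 1}, {"x": -6.5, "y": -18, "z": -100, "rx": 0, "ry": 0, "rz": 0.002, "gripper": 1}, {"x": -6.5, "y": -18, "z": -135, "rx": 0, "ry": 0, "rz": 0.002, "gripper": 1}, {"x": -6.5, "y": -18, "z": -158, "rx": 0, "ry": 0, "rz": 0.002, "gripper": 1}, {"x": -6.5, "y": -18, "z": -166, "rx": 0, "ry": 0, "rz": 0.002, "gripper": 1}, {"x": -6.5, "y": -18, "z": -166, "rx": 0, "ry": 0, "rz": 0.002, "gripper": 1}, {"x": -6.5, "y": -18, "z": -166, "rx": 0, "ry": 0, "rz": 0.002, "gripper": -1}, {"x": -6.5, "y": -18, "z": -166, "rx": 0, "ry": 0, "rz": 0.002, "gripper": -1}, {"x": -6.5, "y": -18, "z": -166, "rx": 0, "ry": 0, "rz": 0.002, "gripper": -1}], "newtons": 50}}

```text
clock: 7.95
eef_pos: [450.7, -239.3, 39.1]
tcp_rot: [3.139, 0.001, 1.619]
contact_force: [-0.7, 1.9, 6.0]
opening: 0.618
grasp_force: 51.1
```

{"method": "servo_tool", "body": {"deltas": [{"x": 0, "y": 0, "z": 0, "rx": 0, "ry": 0, "rz": 0, "gripper": -1}, {"x": 0, "y": 0, "z": 0, "rx": 0, "ry": 0, "rz": 0, "gripper": -1}, {"x": 0, "y": 0, "z": 0, "rx": 0, "ry": 0, "rz": 0, "gripper": -1}], "newtons": 50}}

```text
clock: 8.25
eef_pos: [450.7, -239.2, 39.1]
tcp_rot: [3.139, 0.001, 1.619]
contact_force: [-0.2, 2.4, 5.6]
opening: 0.618
grasp_force: 51.2
```

{"method": "servo_tool", "body": {"deltas": [{"x": 0, "y": 0, "z": 10, "rx": 0, "ry": 0, "rz": 0, "gripper": -1}, {"x": 0, "y": 0, "z": 30, "rx": 0, "ry": 0, "rz": 0, "gripper": -1}, {"x": 0, "y": 0, "z": 55, "rx": 0, "ry": 0, "rz": 0, "gripper": -1}, {"x": 0, "y": 0, "z": 85, "rx": 0, "ry": 0, "rz": 0, "gripper": -1}, {"x": 0, "y": 0, "z": 115, "rx": 0, "ry": 0, "rz": 0, "gripper": -1}, {"x": 0, "y": 0, "z": 145, "rx": 0, "ry": 0, "rz": 0, "gripper": -1}, {"x": 0, "y": 0, "z": 175, "rx": 0, "ry": 0, "rz": 0, "gripper": -1}, {"x": 0, "y": 0, "z": 185, "rx": 0, "ry": 0, "rz": 0, "gripper": -1}, {"x": 0, "y": 0, "z": 185, "rx": 0, "ry": 0, "rz": 0, "gripper": -1}], "newtons": 50}}

```text
clock: 9.15
eef_pos: [450.2, -239.2, 224.1]
tcp_rot: [3.139, 0.002, 1.62]
contact_force: [0.6, -0.6, -4.1]
opening: 0.618
grasp_force: 54.1
```

Run:
```python
from h import *
np.set_printoptions(precision=1,suppress=True)
p=r.camera_params("wrist"); s=r.sense(); im=r.grab_frame("wrist"); cv2.imwrite("pics/w3.png",im)
import pickle; pickle.dump((p,s),open("w3.pkl","wb"))
print(s["eef_pos"],s["tcp_rot"],s["contact_force"],s["opening"],p["eye"])
C=s["eef_pos"]+[-1.2,.7,21]
d=np.array([-.048,.999,0])
for k in(-108,-60,60,108): print(k,proj("w",C+k*d,p))
```

```text
[ 450.2 -239.2  224.1] [3.1 0.  1.6] [ 0.6 -0.6 -4.1] 0.6181995098109015 [ 446.6 -163.2  366.5]
-108 [313.9 573.9]
-60 [313.7 486.2]
60 [312.8 176.7]
108 [312.3  -5. ]
```

View pics/w3.png

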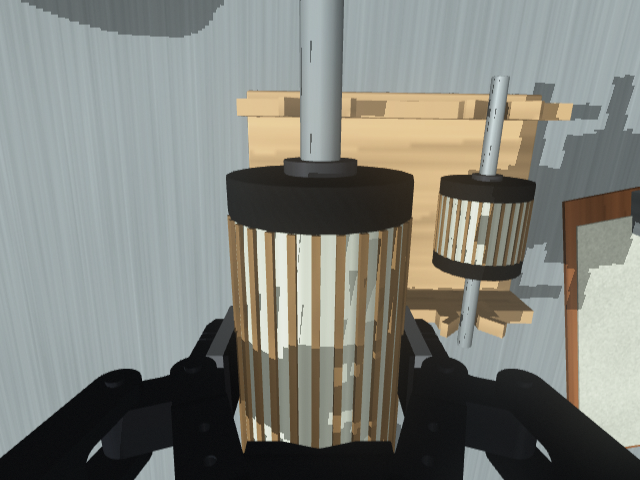

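{"method": "servo_tool", "body": {"deltas": [{"x": 4, "y": 20, "z": 0, "rx": 0, "ry": 0, "rz": 0.0, "gripper": -1}, {"x": 12, "y": 58, "z": 0, "rx": 0, "ry": 0, "rz": 0.02, "gripper": -1}, {"x": 20, "y": 98, "z": 0, "rx": 0, "ry": 0, "rz": 0.04, "gripper": -1}, {"x": 28, "y": 138, "z": 0, "rx": 0, "ry": 0, "rz": 0.06, "gripper": -1}, {"x": 36, "y": 178, "z": 0, "rx": 0, "ry": 0, "rz": 0.08, "gripper": -1}, {"x": 44, "y": 218, "z": 0, "rx": 0, "ry": 0, "rz": 0.1, "gripper": -1}, {"x": 52, "y": 258, "z": 0, "rx": 0, "ry": 0, "rz": 0.12, "gripper": -1}, {"x": 60, "y": 298, "z": 0, "rx": 0, "ry": 0, "rz": 0.14, "gripper": -1}, {"x": 68, "y": 338, "z": 0, "rx": 0, "ry": 0, "rz": 0.16, "gripper": -1}, {"x": 76, "y": 378, "z": 0, "rx": 0, "ry": 0, "rz": 0.166, "gripper": -1}], "newtons": 50}}

```text
clock: 10.2
eef_pos: [524.5, 140.5, 220.2]
tcp_rot: [-3.138, 0.0, 1.787]
contact_force: [0.8, -0.4, -4.5]
opening: 0.617
grasp_force: 54.0
```

{"method": "servo_tool", "body": {"deltas": [{"x": 8, "y": 35, "z": 0, "rx": 0, "ry": 0, "rz": 0.0, "gripper": -1}, {"x": 14, "y": 65, "z": 0, "rx": 0, "ry": 0, "rz": 0, "gripper": -1}, {"x": 18, "y": 90, "z": 0, "rx": 0, "ry": 0, "rz": 0, "gripper": -1}, {"x": 22, "y": 108, "z": 0, "rx": 0, "ry": 0, "rz": 0, "gripper": -1}, {"x": 22, "y": 113, "z": 0, "rx": 0, "ry": 0, "rz": 0, "gripper": -1}, {"x": 22, "y": 113, "z": 0, "rx": 0, "ry": 0, "rz": 0, "gripper": -1}, {"x": 22, "y": 113, "z": 0, "rx": 0, "ry": 0, "rz": 0, "gripper": -1}], "newtons": 50}}

```text
clock: 10.9
eef_pos: [547.2, 251.1, 221.9]
tcp_rot: [-3.14, 0.001, 1.786]
contact_force: [0.0, -0.4, -3.5]
opening: 0.618
grasp_force: 53.9
```

Run:
```python
from h import *
np.set_printoptions(precision=1,suppress=True)
s=r.sense();print(s["eef_pos"],s["tcp_rot"],s["clock"])
for c in("scene","wrist"): cv2.imwrite(f"pics/{c}4.png",r.grab_frame(c))
import pickle; pickle.dump((r.camera_params("wrist"),s),open("w4.pkl","wb"))
a=cv2.imread("pics/scene4.png")[80:280,330:530]; b=cv2.imread("pics/wrist4.png")
cv2.imwrite("pics/c4.png",np.hstack([cv2.resize(a,(400,400)),cv2.resize(b,(400,400))]))
```

```text
[547.2 251.1 221.9] [-3.1  0.   1.8] 10.9
```

View pics/c4.png

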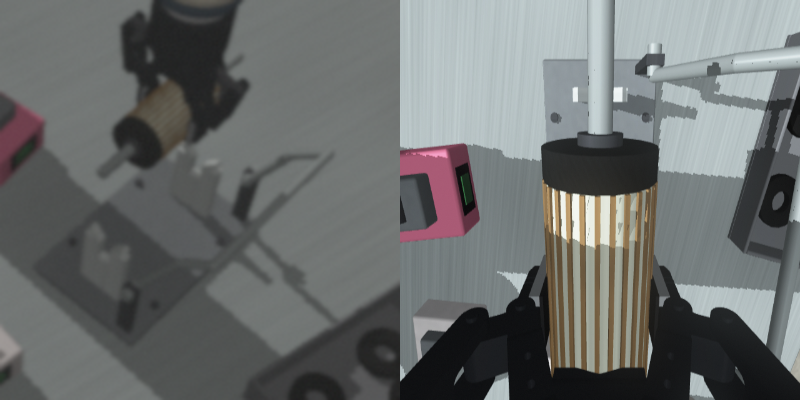

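Run:
```python
from h import *
import pickle
np.set_printoptions(precision=1,suppress=True)
p,s=pickle.load(open("w4.pkl","rb"))
y=.215;c,q=np.cos(y),np.sin(y);seat=np.array([549,253,75.])
for l in[(-21.5,75,38),(21.5,75,38),(-21.5,85,38),(21.5,85,38),(-7.5,75,20),(7.5,75,20)]:
    print(l,proj("w",seat+[c*l[0]-q*l[1],q*l[0]+c*l[1],l[2]],p))
for o in(0,1.5,3): print(o,proj("w",s["eef_pos"]+[c*o-q*60,q*o+c*60,21],p))
im=cv2.imread("pics/wrist4.png")
cv2.imwrite("pics/c5.png",cv2.resize(im[60:190,220:420],None,fx=4,fy=4))
```

```text
(-21.5, 75, 38) [284.5 122.6]
(21.5, 75, 38) [356.  122.5]
(-21.5, 85, 38) [284.1 105. ]
(21.5, 85, 38) [356.4 104.9]
(-7.5, 75, 20) [308.5 122.7]
(7.5, 75, 20) [331.7 122.7]
0 [315.  178.1]
1.5 [319.9 178. ]
3 [324.9 178. ]
```

View pics/c5.png

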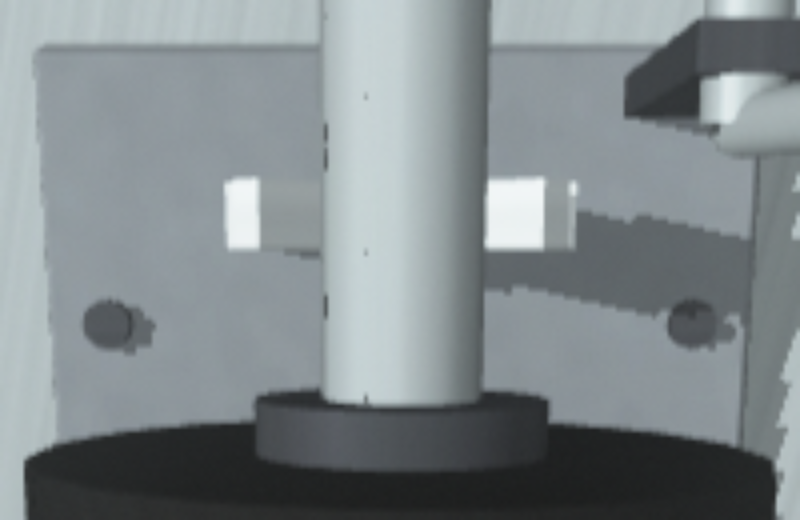

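{"method": "servo_tool", "body": {"deltas": [{"x": 0.3, "y": 1.5, "z": -15, "rx": 0, "ry": 0, "rz": 0, "gripper": -1}, {"x": 0.3, "y": 1.5, "z": -40, "rx": 0, "ry": 0, "rz": 0, "gripper": -1}, {"x": 0.3, "y": 1.5, "z": -65, "rx": 0, "ry": 0, "rz": 0, "gripper": -1}, {"x": 0.3, "y": 1.5, "z": -85, "rx": 0, "ry": 0, "rz": 0, "gripper": -1}, {"x": 0.3, "y": 1.5, "z": -100, "rx": 0, "ry": 0, "rz": 0, "gripper": -1}, {"x": 0.3, "y": 1.5, "z": -110, "rx": 0, "ry": 0, "rz": 0, "gripper": -1}, {"x": 0.3, "y": 1.5, "z": -120, "rx": 0, "ry": 0, "rz": 0, "gripper": -1}, {"x": 0.3, "y": 1.5, "z": -130, "rx": 0, "ry": 0, "rz": 0, "gripper": -1}, {"x": 0.3, "y": 1.5, "z": -138, "rx": 0, "ry": 0, "rz": 0, "gripper": -1}, {"x": 0.3, "y": 1.5, "z": -145, "rx": 0, "ry": 0, "rz": 0, "gripper": -1}], "newtons": 50}}

```text
clock: 12.0
eef_pos: [548.1, 253.7, 77.1]
tcp_rot: [3.141, -0.0, 1.786]
contact_force: [0.4, 0.6, -3.6]
opening: 0.614
grasp_force: 54.0
```

{"method": "servo_tool", "body": {"deltas": [{"x": -0.5, "y": 0, "z": -4, "rx": 0, "ry": 0, "rz": 0, "gripper": -1}, {"x": -0.5, "y": 0, "z": -8, "rx": 0, "ry": 0, "rz": 0, "gripper": -1}, {"x": -0.5, "y": 0, "z": -12, "rx": 0, "ry": 0, "rz": 0, "gripper": -1}, {"x": -0.5, "y": 0, "z": -15, "rx": 0, "ry": 0, "rz": 0, "gripper": -1}, {"x": -0.5, "y": 0, "z": -18, "rx": 0, "ry": 0, "rz": 0, "gripper": -1}, {"x": -0.5, "y": 0, "z": -20, "rx": 0, "ry": 0, "rz": 0, "gripper": -1}, {"x": -0.5, "y": 0, "z": -21, "rx": 0, "ry": 0, "rz": 0, "gripper": -1}, {"x": -0.5, "y": 0, "z": -21, "rx": 0, "ry": 0, "rz": 0, "gripper": -1}], "newtons": 50}}

```text
clock: 12.8
eef_pos: [547.4, 253.6, 56.4]
tcp_rot: [-3.141, 0.0, 1.786]
contact_force: [0.5, 0.6, -3.6]
opening: 0.615
grasp_force: 54.0
```

{"method": "servo_tool", "body": {"deltas": [{"x": 0, "y": 0, "z": -1, "rx": 0, "ry": 0, "rz": 0, "gripper": -1}, {"x": 0, "y": 0, "z": -2, "rx": 0, "ry": 0, "rz": 0, "gripper": -1}, {"x": 0, "y": 0, "z": -3, "rx": 0, "ry": 0, "rz": 0, "gripper": -1}, {"x": 0, "y": 0, "z": -3, "rx": 0, "ry": 0, "rz": 0, "gripper": -1}], "newtons": 50}}

```text
clock: 13.2
eef_pos: [547.5, 253.7, 54.1]
tcp_rot: [3.141, -0.0, 1.786]
contact_force: [-1.5, -0.2, 3.2]
opening: 0.617
grasp_force: 54.8
```

{"method": "servo_tool", "body": {"deltas": [{"x": 0, "y": 0, "z": 0, "rx": 0, "ry": 0, "rz": 0, "gripper": 0.5}, {"x": 0, "y": 0, "z": 0, "rx": 0, "ry": 0, "rz": 0, "gripper": 0.9}, {"x": 0, "y": 0, "z": 0, "rx": 0, "ry": 0, "rz": 0, "gripper": 0.9}, {"x": 0, "y": 0, "z": 0, "rx": 0, "ry": 0, "rz": 0, "gripper": 0.9}, {"x": 0, "y": 0, "z": 0, "rx": 0, "ry": 0, "rz": 0, "gripper": 0.9}, {"x": 0, "y": 0, "z": 15, "rx": 0, "ry": 0, "rz": 0, "gripper": 0.9}, {"x": 0, "y": 0, "z": 40, "rx": 0, "ry": 0, "rz": 0, "gripper": 0.9}, {"x": 0, "y": 0, "z": 80, "rx": 0, "ry": 0, "rz": 0, "gripper": 0.9}, {"x": 0, "y": 0, "z": 120, "rx": 0, "ry": 0, "rz": 0, "gripper": 0.9}, {"x": 0, "y": 0, "z": 160, "rx": 0, "ry": 0, "rz": 0, "gripper": 0.9}], "newtons": 25}}

```text
clock: 14.2
eef_pos: [547.2, 253.5, 216.2]
tcp_rot: [3.141, -0.0, 1.786]
contact_force: [0.8, 0.7, -0.5]
opening: 0.947
grasp_force: 0.0
```

{"method": "servo_tool", "body": {"deltas": [{"x": 0, "y": 0, "z": 40, "rx": 0, "ry": 0, "rz": 0, "gripper": 0.2}, {"x": 20, "y": 5, "z": 70, "rx": 0, "ry": 0, "rz": 0, "gripper": 0.2}, {"x": 60, "y": 12, "z": 70, "rx": 0, "ry": 0, "rz": 0, "gripper": 0.2}, {"x": 60, "y": 12, "z": 70, "rx": 0, "ry": 0, "rz": 0, "gripper": 0.2}, {"x": 60, "y": 12, "z": 70, "rx": 0, "ry": 0, "rz": 0, "gripper": 0.2}], "newtons": 25}}

```text
clock: 14.7
eef_pos: [607.3, 265.4, 283.7]
tcp_rot: [-3.141, 0.0, 1.785]
contact_force: [-0.6, 0.7, 0.6]
opening: 0.6
grasp_force: 0.0
```

Run:
```python
from h import *
import pickle
np.set_printoptions(precision=1,suppress=True)
s=r.sense();p=r.camera_params("wrist");im=r.grab_frame("wrist");t=r.grab_frame("top");pickle.dump((p,s),open("w6.pkl","wb"))
cv2.imwrite("pics/w6.png",im);cv2.imwrite("pics/t6.png",t)
cv2.imwrite("pics/c6.png",np.hstack([cv2.resize(t[130:330,90:290],(400,400)),cv2.resize(im,(400,400))]))
print(s["eef_pos"],s["tcp_rot"])
y=.215;c,q=np.cos(y),np.sin(y);seat=np.array([549,253,75.])
for l in[(0,108,0),(0,60,0),(0,-60,0),(0,-108,0)]:
    X=seat+[c*l[0]-q*l[1],q*l[0]+c*l[1],l[2]];print(l,proj("w",X,p),proj("top",X))
for b in(677,281.3,212),: print(proj("w",b,p),proj("top",b))
```

```text
[607.3 265.4 283.7] [-3.1  0.   1.8]
(0, 108, 0) [244.3  82.4] [126.3 265.5]
(0, 60, 0) [247.4 143.1] [152.5 260.2]
(0, -60, 0) [254.1 274.9] [217.4 247.1]
(0, -108, 0) [256.5 320.9] [243.2 241.8]
[442.8 262.4] [154.5 163.2]
```

View pics/c6.png

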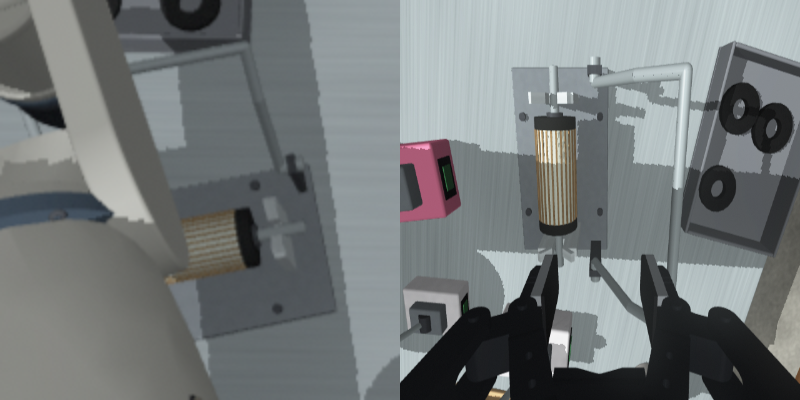

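{"method": "servo_tool", "body": {"deltas": [{"x": 40, "y": 9, "z": 0, "rx": 0, "ry": 0, "rz": 0, "gripper": 0.2}, {"x": 70, "y": 15.5, "z": -10, "rx": 0, "ry": 0, "rz": 0, "gripper": 0.2}, {"x": 70, "y": 15.5, "z": -45, "rx": 0, "ry": 0, "rz": 0, "gripper": 0.2}, {"x": 70, "y": 15.5, "z": -75, "rx": 0, "ry": 0, "rz": 0, "gripper": 0.2}, {"x": 70, "y": 15.5, "z": -89, "rx": 0, "ry": 0, "rz": 0, "gripper": 0.2}, {"x": 70, "y": 15.5, "z": -89, "rx": 0, "ry": 0, "rz": 0, "gripper": -1}, {"x": 70, "y": 15.5, "z": -89, "rx": 0, "ry": 0, "rz": 0, "gripper": -1}, {"x": 70, "y": 15.5, "z": -89, "rx": 0, "ry": 0, "rz": 0, "gripper": -1}, {"x": 70, "y": 15.5, "z": -89, "rx": 0, "ry": 0, "rz": 0, "gripper": -1}, {"x": 70, "y": 15.5, "z": -89, "rx": 0, "ry": 0, "rz": 0, "gripper": -1}], "newtons": 25}}

```text
clock: 15.8
eef_pos: [678.4, 281.6, 196.4]
tcp_rot: [3.138, -0.001, 1.786]
contact_force: [1.5, 1.1, 4.4]
opening: 0.101
grasp_force: 26.2
```

{"method": "servo_tool", "body": {"deltas": [{"x": -18.6, "y": -4.1, "z": 9.3, "rx": 0, "ry": 0, "rz": 0, "gripper": -1}, {"x": -45, "y": -9.8, "z": 17, "rx": 0, "ry": 0, "rz": 0, "gripper": -1}, {"x": -72.4, "y": -15.8, "z": 19.3, "rx": 0, "ry": 0, "rz": 0, "gripper": -1}, {"x": -99.8, "y": -21.8, "z": 15.9, "rx": 0, "ry": 0, "rz": 0, "gripper": -1}, {"x": -125.8, "y": -27.5, "z": 7, "rx": 0, "ry": 0, "rz": 0, "gripper": -1}, {"x": -149.7, "y": -32.7, "z": -7, "rx": 0, "ry": 0, "rz": 0, "gripper": -1}, {"x": -170.4, "y": -37.2, "z": -25.6, "rx": 0, "ry": 0, "rz": 0, "gripper": -1}, {"x": -187, "y": -40.8, "z": -48, "rx": 0, "ry": 0, "rz": 0, "gripper": -1}, {"x": -199, "y": -43.4, "z": -73.4, "rx": 0, "ry": 0, "rz": 0, "gripper": -1}, {"x": -203, "y": -44.3, "z": -86.8, "rx": 0, "ry": 0, "rz": 0, "gripper": -1}], "newtons": 25}}

```text
clock: 16.8
eef_pos: [467.7, 235.5, 105.8]
tcp_rot: [-3.131, 0.0, 1.785]
contact_force: [-17.3, 2.2, 6.3]
opening: 0.1
grasp_force: 31.3
```

{"method": "servo_tool", "body": {"deltas": [{"x": -7, "y": -1.5, "z": -4, "rx": 0, "ry": 0, "rz": 0, "gripper": -1}, {"x": -9, "y": -2, "z": -8, "rx": 0, "ry": 0, "rz": 0, "gripper": -1}, {"x": -9.5, "y": -2, "z": -12, "rx": 0, "ry": 0, "rz": 0, "gripper": -1}, {"x": -10, "y": -2, "z": -15, "rx": 0, "ry": 0, "rz": 0, "gripper": -1}, {"x": -10, "y": -2, "z": -17, "rx": 0, "ry": 0, "rz": 0, "gripper": -1}, {"x": -10, "y": -2, "z": -17, "rx": 0, "ry": 0, "rz": 0, "gripper": -1}], "newtons": 25}}

```text
clock: 17.4
eef_pos: [464.8, 234.8, 90.6]
tcp_rot: [3.141, -0.0, 1.786]
contact_force: [1.8, -0.0, -1.5]
opening: 0.1
grasp_force: 30.5
```

{"method": "servo_tool", "body": {"deltas": [{"x": 0, "y": 0, "z": -2, "rx": 0, "ry": 0, "rz": 0, "gripper": -1}, {"x": 0, "y": 0, "z": -4, "rx": 0, "ry": 0, "rz": 0, "gripper": -1}, {"x": 0, "y": 0, "z": -6, "rx": 0, "ry": 0, "rz": 0, "gripper": -1}, {"x": 0, "y": 0, "z": -6, "rx": 0, "ry": 0, "rz": 0, "gripper": -1}], "newtons": 25}}

```text
clock: 17.8
eef_pos: [464.6, 235.0, 87.5]
tcp_rot: [3.141, -0.0, 1.786]
contact_force: [-10.3, -5.6, 39.2]
opening: 0.101
grasp_force: 34.9
```

{"method": "servo_tool", "body": {"deltas": [{"x": 0, "y": 0, "z": 4, "rx": 0, "ry": 0, "rz": 0, "gripper": -0.3}, {"x": 0, "y": 0, "z": 4, "rx": 0, "ry": 0, "rz": 0, "gripper": 0.2}, {"x": 0, "y": 0, "z": 4, "rx": 0, "ry": 0, "rz": 0, "gripper": 0.2}, {"x": 0, "y": 0, "z": 20, "rx": 0, "ry": 0, "rz": 0, "gripper": 0.2}, {"x": 0, "y": 0, "z": 60, "rx": 0, "ry": 0, "rz": 0, "gripper": 0.2}, {"x": 0, "y": 0, "z": 105, "rx": 0, "ry": 0, "rz": 0, "gripper": -1}, {"x": 0, "y": -20, "z": 145, "rx": 0, "ry": 0, "rz": 0, "gripper": -1}, {"x": -5, "y": -60, "z": 150, "rx": 0, "ry": 0, "rz": -0.05, "gripper": -1}, {"x": -10, "y": -105, "z": 150, "rx": 0, "ry": 0, "rz": -0.1, "gripper": -1}, {"x": -10, "y": -150, "z": 150, "rx": 0, "ry": 0, "rz": -0.135, "gripper": -1}], "newtons": 25}}

```text
clock: 18.8
eef_pos: [453.5, 83.6, 234.6]
tcp_rot: [-3.141, -0.0, 1.65]
contact_force: [0.5, -0.6, -0.4]
opening: 0.001
grasp_force: 0.0
```

{"method": "servo_tool", "body": {"deltas": [{"x": 0, "y": -40, "z": 0, "rx": 0, "ry": 0, "rz": 0, "gripper": -1}, {"x": 0, "y": -75, "z": 0, "rx": 0, "ry": 0, "rz": 0, "gripper": -1}, {"x": 0, "y": -100, "z": 0, "rx": 0, "ry": 0, "rz": 0, "gripper": -1}, {"x": 0, "y": -102, "z": 0, "rx": 0, "ry": 0, "rz": 0, "gripper": -1}, {"x": 0, "y": -102, "z": 0, "rx": 0, "ry": 0, "rz": 0, "gripper": -1}], "newtons": 25}}

```text
clock: 19.3
eef_pos: [454.1, -17.5, 234.2]
tcp_rot: [-3.141, -0.0, 1.649]
contact_force: [0.5, -0.5, 0.0]
opening: -0.003
grasp_force: 0.0
```

Run:
```python
from h import *
np.set_printoptions(precision=1,suppress=True)
s=r.sense();p=r.camera_params("wrist");im=r.grab_frame("wrist");sc=r.grab_frame("scene")
cv2.imwrite("pics/c7.png",np.hstack([cv2.resize(sc[80:280,250:490],(480,400)),cv2.resize(im,(320,240)).repeat(1,0) if 0 else cv2.resize(im,(320,400))]))
print(s["eef_pos"],s["tcp_rot"],s["clock"],s["opening"])
print(proj("scene",[509.3,-13.3,145]))
y=.215;c,q=np.cos(y),np.sin(y);seat=np.array([547,253,75.])
for l in[(-85,94,32),(-85,-94,32)]: print((proj("scene",seat+[c*l[0]-q*l[1],q*l[0]+c*l[1],l[2]])-[250,80])*2)
```

```text
[454.1 -17.5 234.2] [-3.1 -0.   1.6] 19.3 -0.002955974225182296
[295.2 211.5]
[310.5 104.5]
[200.6 199.2]
```

View pics/c7.png

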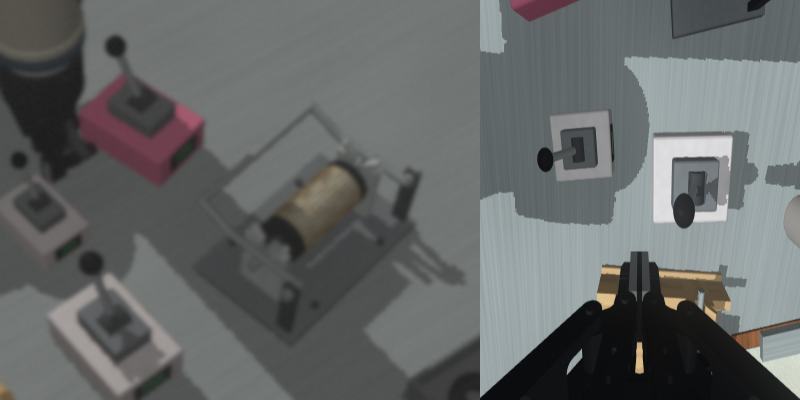

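Run:
```python
from h import *
p=r.camera_params("wrist")
print(proj("w",[509.3,-13.3,145],p))
```

```text
[407.37804085 256.09182954]
```

{"method": "servo_tool", "body": {"deltas": [{"x": 0, "y": 0, "z": -40, "rx": 0, "ry": 0, "rz": 0, "gripper": -1}, {"x": 0, "y": 0, "z": -80, "rx": 0, "ry": 0, "rz": 0, "gripper": -1}, {"x": 0, "y": 0, "z": -99, "rx": 0, "ry": 0, "rz": 0, "gripper": -1}, {"x": 8, "y": 0.6, "z": -99, "rx": 0, "ry": 0, "rz": 0, "gripper": -1}, {"x": 20, "y": 1.6, "z": -99, "rx": 0, "ry": 0, "rz": 0, "gripper": -1}, {"x": 35, "y": 2.8, "z": -99, "rx": 0, "ry": 0, "rz": 0, "gripper": -1}, {"x": 50, "y": 4, "z": -99, "rx": 0, "ry": 0, "rz": 0, "gripper": -1}, {"x": 65, "y": 5.2, "z": -99, "rx": 0, "ry": 0, "rz": 0, "gripper": -1}, {"x": 80, "y": 6.4, "z": -99, "rx": 0, "ry": 0, "rz": 0, "gripper": -1}, {"x": 88, "y": 7, "z": -99, "rx": 0, "ry": 0, "rz": 0, "gripper": -1}], "newtons": 25}}

```text
clock: 20.4
eef_pos: [545.5, -9.6, 137.5]
tcp_rot: [3.138, 0.0, 1.651]
contact_force: [-1.4, 0.2, -0.6]
opening: -0.004
grasp_force: 0.4
```

{"method": "servo_tool", "body": {"deltas": [{"x": 5, "y": 0.4, "z": 0, "rx": 0, "ry": 0, "rz": 0, "gripper": -1}, {"x": 10, "y": 0.8, "z": 0, "rx": 0, "ry": 0, "rz": 0, "gripper": -1}, {"x": 12, "y": 1, "z": 0, "rx": 0, "ry": 0, "rz": 0, "gripper": -1}, {"x": 12, "y": 1, "z": 0, "rx": 0, "ry": 0, "rz": 0, "gripper": -1}]}}

```text
clock: 20.8
eef_pos: [554.5, -9.2, 135.8]
tcp_rot: [3.141, 0.0, 1.651]
contact_force: [-0.2, -0.6, -0.4]
opening: 0.0
grasp_force: 0.0
```

{"method": "servo_tool", "body": {"deltas": [{"x": 3, "y": 0.2, "z": 0, "rx": 0, "ry": 0, "rz": 0, "gripper": -1}, {"x": 6, "y": 0.5, "z": 0, "rx": 0, "ry": 0, "rz": 0, "gripper": -1}, {"x": 9, "y": 0.7, "z": 0, "rx": 0, "ry": 0, "rz": 0, "gripper": -1}, {"x": 9, "y": 0.7, "z": 0, "rx": 0, "ry": 0, "rz": 0, "gripper": -1}]}}

```text
clock: 21.2
eef_pos: [556.2, -9.0, 135.0]
tcp_rot: [-3.127, -0.0, 1.651]
contact_force: [-27.6, -3.1, 20.3]
opening: -0.003
grasp_force: 16.0
```

Run:
```python
from h import *
s=r.sense();im=r.grab_frame("scene");r.grab_frame("top")
print(s["eef_pos"],s["contact_force"])
for a in(0,.1,.6,.8,.9,1.0):
    X=np.array([542,-10.7,72])+80*np.array([.997*np.sin(a-.5),.08*np.sin(a-.5),np.cos(a-.5)]); print(a,proj("scene",X),proj("top",X))
print([(d["box"],d["conf"]) for d in r.recognise("start_tip","scene")])
g=cv2.cvtColor(im,cv2.COLOR_BGR2GRAY)[170:250,270:340]; ys,xs=np.where(g<32); print(len(xs),(np.median(xs)+270,np.median(ys)+170))
n,l,st,ce=cv2.connectedComponentsWithStats((g<35).astype(np.uint8)); print([(list(st[i]),ce[i]+[270,170]) for i in range(1,n) if st[i][4]>15])
```

```text
[556.24984245  -9.04375987 134.96001695] [-27.55215605  -3.10339263  20.33077171]
0 [293.65735475 210.44169674] [331.55303662 274.60576405]
0.1 [295.68313568 211.8306326 ] [331.29977277 270.18404858]
0.6 [307.27166363 223.1101861 ] [329.67932826 247.17420243]
0.8 [312.0935017  229.19203217] [328.94136654 238.59862682]
0.9 [314.43023367 232.44002151] [328.57082833 234.65661156]
1.0 [316.679621   235.77493307] [328.20515253 231.00525549]
[([310.5, 229.3, 12.6, 13.0], 0.61), ([256.1, 156.4, 10.7, 19.9], 0.54)]
61 (np.float64(310.0), np.float64(200.0))
[([np.int32(18), np.int32(18), np.int32(40), np.int32(36), np.int32(553)], array([308.59674503, 203.77034358])), ([np.int32(42), np.int32(58), np.int32(11), np.int32(10), np.int32(47)], array([316.53191489, 232.31914894]))]
```

{"method": "servo_tool", "body": {"deltas": [{"x": -15, "y": -1, "z": 0, "rx": 0, "ry": 0, "rz": 0, "gripper": -1}, {"x": -45, "y": -4, "z": 0, "rx": 0, "ry": 0, "rz": 0, "gripper": -1}, {"x": -85, "y": -7, "z": 10, "rx": 0, "ry": 0, "rz": 0, "gripper": -1}, {"x": -95, "y": -8, "z": 50, "rx": 0, "ry": 0, "rz": 0, "gripper": -1}, {"x": -95, "y": -8, "z": 100, "rx": 0, "ry": 0, "rz": 0, "gripper": -1}, {"x": -95, "y": -8, "z": 130, "rx": 0, "ry": 0, "rz": 0, "gripper": -1}, {"x": -95, "y": -8, "z": 130, "rx": 0, "ry": 0, "rz": 0, "gripper": -1}, {"x": -95, "y": -8, "z": 130, "rx": 0, "ry": 0, "rz": 0, "gripper": -1}]}}

```text
clock: 22.15
eef_pos: [468.6, -16.6, 266.2]
tcp_rot: [3.14, 0.0, 1.651]
contact_force: [-0.2, -0.0, -0.7]
opening: 0.004
grasp_force: 0.0
```

Run:
```python
from h import *
r.grab_frame("scene")
s=r.sense();print(s["eef_pos"],s["contact_force"])
print([(d["box"],d["conf"]) for d in r.recognise("start_tip","scene")],[(d["box"],d["conf"]) for d in r.recognise("bail_bar","scene")])
print(r.sign_off())
```

```text
[467.95648194 -16.5206142  265.10549605] [ 0.24087874 -0.26025845 -0.06239578]
[([306.6, 227.1, 15.4, 14.1], 0.69), ([253.8, 158.0, 15.0, 19.0], 0.55), ([304.1, 98.1, 13.2, 28.0], 0.49)] [([349.9, 131.9, 103.2, 88.7], 0.94), ([346.3, 135.5, 112.7, 114.2], 0.74)]
the job is handed in; nothing more can be done
None
```

I handed the job in at about 22 s. The long cartridge is seated in the slots, the bail is pressed down to its stop, the large white test box's lever is fully over, and the arm is clear. The sign-off returned no verdict.

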